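# Present the test card to the bench metal detector

## Task

Check the packing room's bench metal detector: first, with the sled still near its starting end, turn the hinged test card on the sled right over by its side pin, so that it lies flat with its two steel test buttons up. Then take the sled by its upright handle and slide it along the rail toward the sensor head until the spring ball under it drops into the notch, which you must find by feel. Finish with the ball seated there and the sled still, your fingers still holding the handle; do not let go, and leave the other things on the table alone.

Things in the scene. Friction and masses are not known exactly. Their poses are not given: they have to be found in the camera images.
- rail: Fixed grey-painted rail plate 120 x 360 x 12 mm lying on the table with two steel guides; origin at the centre of its underside. Its y axis is the sliding direction (sled values grow toward +y); its +x side (away from the robot) carries the white sensor head, a block 45 x 130 x 80 mm standing up to 86 mm high, from x = +126 to +170 mm and y = -35 to +95 mm. It comes turned by up to 0.3 rad about the vertical. z is up.
- sled (a joint): Position of the sled along the rail's +y, 0 to 0.19 m; the hard end stop is at 0.19. It starts between 0 and 0.03. The sled is an aluminium plate 100 x 80 mm, its top 32 mm above the table, that carries card, handle and ball; at value 0 its centre is at rail y = -0.10 m, rail x = 0. Its own weight and friction take 2 to 3 N to push. The notch lies somewhere between values 0.09 and 0.16, and only one exists.
- card (a joint): Angle of the hinged test card: 0 = lying flat toward the rail's +x with its plain face up, pi (3.14) = turned over, lying flat toward the rail's -x with its two steel test buttons (16 mm across, 3 mm high) up. It starts between 0 and 0.2 and stays where it is left (stiff hinge, under 1.5 N at the pin). White plate 46 x 52 x 5 mm. The hinge line runs along the rail's y above the sled's centre line (rail x = 0), 50 mm above the table.
- card_pin (a point): Middle of the free length of the card's round steel side pin, diameter 10 mm. The pin is parallel to the rail's y, sticks out 46 mm from the card's -y edge (this point is 56 mm on the -y side of the sled's centre) and travels round the hinge line on a radius of 45 mm. Free room on both sides and about 28 mm below it when the card lies flat.
- handle_grip (a point): Where to pinch the sled's handle: a point on the axis of the upright square black handle, 22 x 22 x 55 mm, that stands on the sled from 32 to 87 mm above the table, 72 mm on the +y side of the sled's centre, its sides parallel to the rail's x and y. The point is 75 mm above the table, 12 mm below the handle's top.
- ball (a joint): How far the 10 mm spring ball under the sled's centre is out, m: 0 to 0.0005 on the plain strip, 0.0034 to 0.004 fully seated in the V notch (45 degree sides; e mm off centre reads e mm less). Near the notch the push falls from 2 N to a 3 N pull forward, then rises to 8 to 10 N within 2 mm past centre. Let free within 4 mm of centre, the sled is drawn in and centred.

How it is judged:
On the way, in this order (a step that is already met when the one before it is completed fails the run):
1. the card has been turned over and lies with its test buttons up, the sled still near its starting end (value of joint card above 2.95 rad and value of joint sled below 0.06 m), for 0.2 s.
2. the sled has been slid until the ball sits in the notch (value of joint ball above 0.0022 m), for 0.2 s.
At the end, for the whole second after the job is handed in: The card lies turned over (angle above 2.95 rad), the ball is in the notch (out by more than 2.2 mm, i.e. the sled within about 1.5 mm of the notch centre), the sled is still (under 4 mm/s), and the fingers still hold the handle (contact above 3 N) (value of joint card above 2.95 rad and value of joint ball above 0.0022 m and velocity of joint sled between -0.004 and 0.004 m/s and contact force between the fingers and sled_c0 above 3 N); the arm keeps its last pose, push and grip.
It fails at once if the tape roll, timer or marker is moved by more than 20 mm (distance of any of tape_roll, timer, marker from where it was at the start of the episode above 0.02 m).
It also fails if it takes over 51 s, if anything falls off the work surface, if the arm or the gripper's body presses on something with over 40 N, if the wrist force passes 120 N, or if a joint passes its speed limit or range.

## Robot

A 6-joint arm with a two-finger parallel gripper is mounted at the origin on a cart in front of the work surface, level with it; the furniture and walls round the work are solid. World frame = base frame: x ahead of the robot, y to its left, z up, the work surface at z = 0. Lengths are in m, angles in rad, forces in N, time in s.
With the tool pointing down it reaches from about 0.25 to 0.775 m from the base axis. Payload 4 kg.
Tool frame: the origin (TCP) lies midway between the tips of the shut fingers; the grasp point (between the pads) lies 19 mm behind it (robot.pinch_z is the distance from the TCP to the grasp point, in m); x points along the fingers, y is the direction in which the jaws open and shut, and the axes are right-handed (so a half turn about x gives the same grasp; the last joint's range is limited). The gripper opens to 94 mm and grips with 3 to 60 N. Pads are 16 mm wide; open, the fingers measure 119 mm over their backs; the gripper's body (75 mm by 177 mm) begins 78 mm behind the grasp point.
Start: joints at [1.041, 0.087, 1.371, -0, 1.684, -0.103], TCP at [0.228, 0.501, 0.206] pointing down, gripper open.
Joint ranges: [-3.1, 3.1], [-0.76, 2.03], [0.27, 2.55], [-1.08, 4.22], [0.17, 2.65], [-2.57, 2.57]. Speed limits (rad/s): [2.79, 2.79, 3.14, 3.14, 3.14, 3.14].

## Interface

Orientations are given as [roll, pitch, yaw] about the fixed x, y, z axes, in that order (R = Rz(yaw) Ry(pitch) Rx(roll)).
In Python, from bench import robot, imaging gives the robot as it stands. The module is installed in compiled form; this text tells all that it offers.
- The arm moves only by the tool drive_tool, never from a script. Its argument "commands" is a list that holds one entry, the list of rows, each a list of 4 numbers: the shift along the tool's x, y, z as a fraction of full scale, then the turn about the tool's x as a fraction of full scale. A call has 1 to 20 rows; each row shifts and turns the commanded pose from where the row before left it, along the tool's axes as they then stand; what a row does not reach is not made up. Full scale, the value 1, is 0.25 m for a shift and 360 degrees for a turn. A row lasts 1/10 s, in which the tool goes at most 50 mm and 8.59 degrees, less where a joint would pass 70% of its speed; a pose out of reach is approached as far as the arm can. A call with a number of a shift or a turn outside -1 to 1 is refused whole. A call with a gripper value outside its range is refused whole. "grip" is the opening, from 0 (shut) to 1 (fully open), set as the call begins (left out, the last holds). The fingers move at their own pace and stop on an object; the grip force is fixed at half the most. Time passes only in rows, so rows that do not move let the fingers close. It gives the time, the measured TCP pose, the force and the opening at its end, in the units of the state.
- robot.get_obs(): the state, without advancing time (a new reading comes with each control period).
- imaging.snapshot(name): name is "scene" or "top" or "wrist"; returns a dict with "pixels" (400x640x3 uint8, red, green, blue), "z_map" (400x640 float32, m along the optical axis (not along the pixel's ray), 0 where there is no reading), "mtx" (3x3 intrinsics, pixels), "extrinsics" (4x4, takes a point from world to camera coordinates). Camera axes: x right, y up, looking along -z (the intrinsics and any distortion apply to the point x, -y, -z); pixel columns grow to the right and rows downward; lengths in m; the calibration is good to about 2 mm. A picture is of the moment at which its call begins.
- robot.close_job(): hands the job in, once; it reports no verdict.
The state is a dict: "time": time; "joint_positions": joint angles; "qvel": joint speeds; "joint_torque": joint torques, N m; "tool_pos": TCP position; "ee_rot": TCP orientation; "wrist_force": force on the tool from outside, world axes, zero at the start; "wrist_torque": the same for the moment, N m; "width": finger opening in m.
Only numpy, scipy, OpenCV 4.12 (cv2) and the standard library are available. Lean on these libraries where they do the work, as an engineer would, in place of code of your own. Each camera call takes 0.05 s, during which the arm holds its last target.

## Working session

There is one attempt and no reset: what is moved stays moved. The work goes in short steps, Python scripts to look and compute and a tool call to move; the robot and the scene stay as the last step left them, time stands still between calls to the robot, and variables do not carry over. Pictures are saved under pics/ and viewed, and the job is handed in when it is done.

Besides the shell and the picture viewer there is one more tool, called after "Request:" as a command line: name --argument value ..., lists and objects as JSON in quotes. drive_tool: Moves the arm, as the interface text tells. Shift numbers are shares of 0.25 m and turn numbers shares of 360 degrees, none past 1 either way. Its arguments: {"type":"object","properties":{"commands":{"type":"array","items":{"type":"array","items":{"type":"array","items":{"type":"number","minimum":-1,"maximum":1}}}},"grip":{"type":"number"}},"required":["commands"]}

```bash
mkdir -p pics; python3 - <<'E'
from bench import robot, imaging
import cv2
print(robot.get_obs())
for n in("scene","top","wrist"):
    s=imaging.snapshot(n); cv2.imwrite(f"pics/{n}0.png",s["pixels"][:,:,::-1]); print(n,s["mtx"].tolist(),s["extrinsics"].round(4).tolist(),(s["z_map"]>0).mean())
E
```

```text
{'time': 0.0, 'joint_positions': array([ 1.04090334e+00,  8.79418935e-02,  1.37222735e+00, -2.14202581e-05,
        1.68358521e+00, -1.03102182e-01]), 'qvel': array([-0.0006258 ,  0.00047579, -0.00036963, -0.002376  ,  0.00219427,
       -0.0009277 ]), 'joint_torque': array([ 4.85891560e-04, -3.40182531e+01, -3.02428114e+01,  7.19439215e-02,
        3.28710792e-02, -1.48907866e-04]), 'tool_pos': array([0.22741183, 0.50019166, 0.20432498]), 'ee_rot': array([-1.66405085,  1.56863442, -2.09084404]), 'wrist_force': array([ 0.22407887,  0.05431162, -0.7510424 ]), 'wrist_torque': array([-0.0360936 ,  0.0433948 ,  0.01864929]), 'width': 0.09380045552770015}
scene [[421.70224175870555, 0.0, 322.02841810209105], [0.0, 421.70224175870555, 199.3418964587087], [0.0, 0.0, 1.0]] [[0.8314, -0.5552, 0.0239, -0.4993], [0.2328, 0.3869, 0.8922, -0.194], [-0.5046, -0.7363, 0.4509, -0.5929], [0.0, 0.0, 0.0, 1.0]] 0.9719375
top [[437.36941930486904, 0.0, 316.546486186389], [0.0, 437.36941930486904, 201.1276385943911], [0.0, 0.0, 1.0]] [[-0.1084, -0.9941, -0.0009, 0.0166], [0.9692, -0.1058, 0.2224, -0.5863], [-0.2212, 0.0232, 0.9749, -0.7896], [0.0, 0.0, 0.0, 1.0]] 0.996
wrist [[295.770136176704, 0.0, 312.75251382281965], [0.0, 295.770136176704, 206.92641842121108], [0.0, 0.0, 1.0]] [[0.4144, 0.9101, -0.0043, -0.5484], [-0.8851, 0.4019, -0.2347, 0.0242], [-0.2119, 0.1011, 0.972, -0.3915], [0.0, 0.0, 0.0, 1.0]] 0.99596484375
```

View pics/scene0.png

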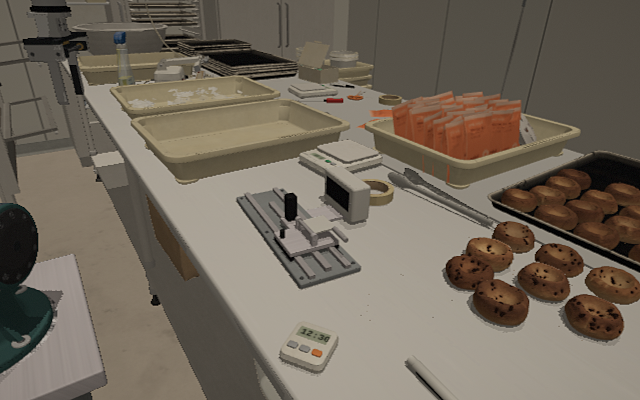

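View pics/top0.png

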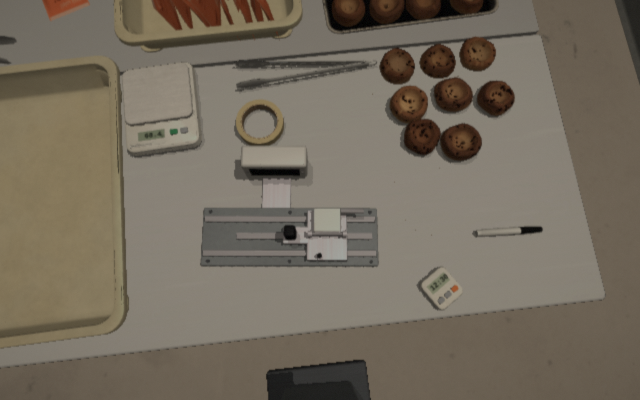

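View pics/wrist0.png

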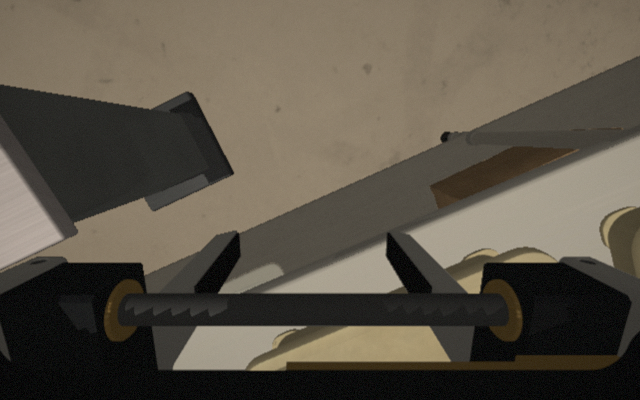

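The top view shows the rail with corners near (203,208) and (377,266). The sled plate is near (326,235), the handle top near (290,232), the card near (326,221), and its pin near (355,213) pointing right, which is the rail's -y. The sensor head is at (275,160). I'll zoom in and measure.

```bash
cat > h.py <<'E'
from bench import robot, imaging
import cv2, numpy as np
def ray(s,u,v):
    K=s["mtx"];T=s["extrinsics"];R=T[:3,:3];t=T[:3,3]
    d=np.array([(u-K[0,2])/K[0,0],-(v-K[1,2])/K[1,1],-1.0])
    return -R.T@t, R.T@d
def onz(s,u,v,z):
    c,d=ray(s,u,v); return c+d*(z-c[2])/d[2]
def pix(s,p):
    T=s["extrinsics"];q=T[:3,:3]@np.array(p)+T[:3,3];K=s["mtx"]
    return np.array([K[0,2]+K[0,0]*q[0]/-q[2],K[1,2]+K[1,1]*q[1]/q[2]])
def dep(s,u,v):
    c,d=ray(s,u,v); return c+d*s["z_map"][int(v),int(u)]
E
python3 - <<'E'
from h import *
s=imaging.snapshot("top");im=s["pixels"]
cv2.imwrite("pics/topz.png",cv2.resize(im[195:280,190:390],None,fx=4,fy=4,interpolation=cv2.INTER_CUBIC)[:,:,::-1])
g=im.astype(int)
print(im[240,215],im[250,360],im[300,300],im[258,280])
L=g.mean(2); m=((L>50)&(L<140)&(np.ptp(g,axis=2)<25)).astype(np.uint8)
m[:195]=0;m[280:]=0;m[:,:190]=0;m[:,390:]=0
m=cv2.morphologyEx(m,cv2.MORPH_CLOSE,np.ones((9,9)));m=cv2.morphologyEx(m,cv2.MORPH_OPEN,np.ones((9,9)))
c=max(cv2.findContours(m,0,2)[0],key=cv2.contourArea)
P=np.array([onz(s,*p[0],.012)[:2] for p in c],np.float32)
r=cv2.minAreaRect(P);print("rail",r)
c2=cv2.boxPoints(cv2.minAreaRect(c));print(c2)
for p in[(290,228),(290,232),(326,215),(326,222),(352,213),(356,213),(318,256),(335,250),(300,240)]:print(p,dep(s,*p).round(4))
w=imaging.snapshot("scene");cv2.imwrite("pics/scz.png",cv2.resize(w["pixels"][160:295,230:400],None,fx=4,fy=4,interpolation=cv2.INTER_CUBIC)[:,:,::-1])
E
```

```text
[92 91 86] [107 104  98] [137 131 120] [92 91 86]
rail ((0.5300915241241455, 0.015841811895370483), (0.4159088134765625, 0.1730659008026123), 83.7666244506836)
[[190. 195.]
 [389. 195.]
 [389. 279.]
 [190. 279.]]
(290, 228) [0.5337 0.0087 0.0876]
(290, 232) [0.5264 0.0094 0.086 ]
(326, 215) [ 0.5581 -0.063   0.0511]
(326, 222) [ 0.5443 -0.0614  0.05  ]
(352, 213) [ 0.5557 -0.1141  0.0554]
(356, 213) [ 0.5552 -0.1222  0.0532]
(318, 256) [ 0.4799 -0.0385  0.0464]
(335, 250) [ 0.4895 -0.0736  0.0315]
(300, 240) [ 0.5167 -0.0065  0.033 ]
```

View pics/topz.png

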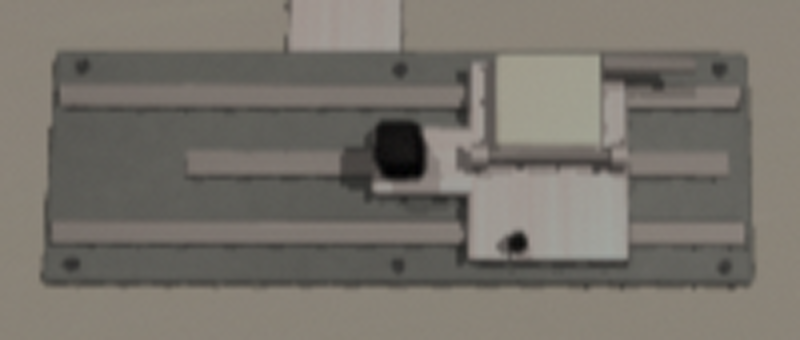

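View pics/scz.png

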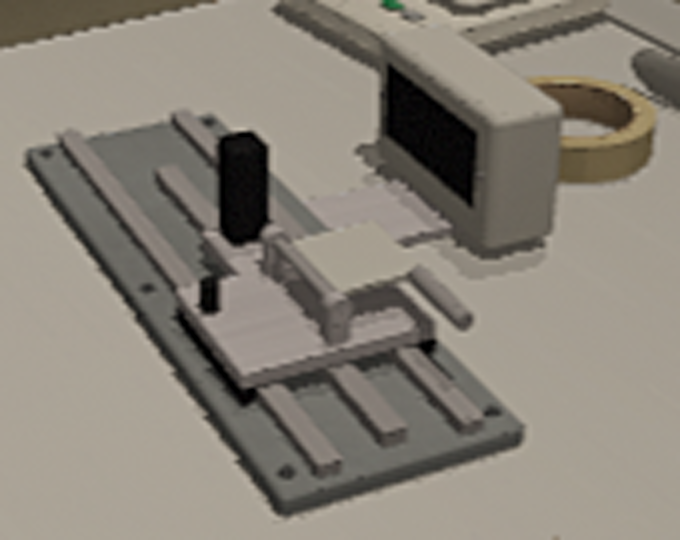

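The zooms show the rail corners clearly, at crop points (57,52), (747,55), (752,285) and (43,283). The card is nearly flat toward +x and its pin runs past its -y edge. I'll turn these into rail, handle and pin poses.

```bash
python3 - <<'E'
from h import *
s=imaging.snapshot("top")
cp=lambda u,v:(190+(u+.5)/4-.5,195+(v+.5)/4-.5)
C=[onz(s,*cp(*p),.012)[:2] for p in[(57,52),(747,55),(752,285),(43,283)]]
print(np.round(C,4)); ctr=np.mean(C,0)
y=(C[0]-C[1]+C[3]-C[2]);y/=np.linalg.norm(y);yaw=np.arctan2(-y[0],y[1]);x=np.array([y[1],-y[0]])
print("ctr",ctr,"yaw",yaw,"len",np.linalg.norm(C[0]-C[1]),np.linalg.norm(C[3]-C[2]),np.linalg.norm(C[0]-C[3]),np.linalg.norm(C[1]-C[2]))
loc=lambda p:np.array([(p[:2]-ctr)@x,(p[:2]-ctr)@y])
print("plate -y edge, +y edge at z32",loc(onz(s,*cp(628,262),.032)),loc(onz(s,*cp(468,262),.032)))
print("handle top corners")
for p in[(376,122),(418,122),(424,180),(378,180)]:print(loc(onz(s,*cp(*p),.087)))
print("pin end", loc(onz(s,*cp(695,66),.054)),"pin mid dep",loc(dep(s,352,213)),dep(s,352,213)[2])
# pin depth points / card slope
for u,v in[(326,211),(326,214),(326,218),(326,222),(326,226),(320,214),(335,214)]:
  d=dep(s,u,v);print(loc(d).round(4),d[2].round(4))
w=imaging.snapshot("scene")
for u,v in [(346,240),(343,236),(338,232)]:
  d=dep(w,u,v);print("scene pin",loc(d).round(4),d[2].round(4))
for yy,z in((.072,.087),):pass
o=robot.get_obs()
from scipy.spatial.transform import Rotation as Ro
print(Ro.from_euler('xyz',o["ee_rot"]).as_matrix().round(3))
E
```

```text
[[ 0.6086  0.1857]
 [ 0.5681 -0.1701]
 [ 0.4505 -0.1562]
 [ 0.4903  0.1989]]
ctr [0.52936757 0.01456808] yaw -0.11232722432608654 len 0.3581119399767569 0.35726288532810235 0.11901262541313691 0.11838314227451575
plate -y edge, +y edge at z32 [-0.04970593 -0.11485979] [-0.04999597 -0.03584837]
handle top corners
[0.01047817 0.00674584]
[ 0.01054934 -0.01303422]
[-0.01690308 -0.01625514]
[-0.01698111  0.00524799]
pin end [ 0.04467805 -0.14755647] pin mid dep [ 0.04109491 -0.12515862] 0.052648091425417265
[ 0.0447 -0.0738] 0.054
[ 0.039  -0.0738] 0.0521
[ 0.0309 -0.0738] 0.0527
[ 0.0225 -0.0737] 0.0547
[ 0.0148 -0.0738] 0.0534
[ 0.0388 -0.062 ] 0.0528
[ 0.0384 -0.0914] 0.0555
scene pin [ 0.0462 -0.1477] 0.0501
scene pin [ 0.0447 -0.1392] 0.0541
scene pin [ 0.0442 -0.1218] 0.053
[[-0.     0.414  0.91 ]
 [-0.     0.91  -0.414]
 [-1.    -0.    -0.   ]]
```

Request:
drive_tool --commands '[[[0,0,0,0.02222],[0,0,0,0.02222],[0,0,0,0.02222],[0,0,0,0.02222],[0,0,0,0.02222],[0,0,0,0.02222],[0,0,0,0.02222],[0,0,0,0.02222],[0,0,0,0.02222]]]' --grip 0.45

```text
time: 1.25
tool_pos: [0.2277, 0.5007, 0.2055]
ee_rot: [-3.043, 1.571, 1.552]
wrist_force: [0.1, -0.0, 0.2]
width: 0.0425
```

Request:
drive_tool --commands '[[[0,0.0887,0.1293,0],[0,0.0887,0.1293,0],[0,0.0887,0.1293,0],[0,0.0887,0.1293,0],[0,0.0887,0.1293,0],[0,0.0887,0.1293,0],[0,0.0887,0.1293,0],[0,0.0887,0.1293,0],[0,0.0887,0.1293,0],[0,0.0887,0.1293,0],[0,0.0887,0.1293,0],[0,0.0887,0.1293,0],[0,0.0887,0.1293,0],[0,0.0887,0.1293,0],[0,0.0887,0.1293,0],[0,0.0887,0.1293,0],[0,0.0887,0.1293,0],[0,0.0887,0.1293,0],[0,0,0,0],[0,0,0,0]]]'

```text
time: 3.25
tool_pos: [0.5589, -0.1228, 0.2049]
ee_rot: [-2.157, 1.569, 2.441]
wrist_force: [-0.2, 0.6, -1.3]
width: 0.0425
```

```bash
cat >> h.py <<'E'
from scipy.spatial.transform import Rotation as Ro
ctr=np.array([.5294,.0146]);yaw=-.1123
def loc(p):
    c,s_=np.cos(yaw),np.sin(yaw);d=np.array(p)[:2]-ctr
    return np.array([d[0]*c+d[1]*s_,-d[0]*s_+d[1]*c])
def st():
    o=robot.get_obs();M=Ro.from_euler('xyz',o["ee_rot"]).as_matrix()
    f=o["wrist_force"];g=loc(f[:2]+ctr)
    print("t",round(o["time"],2),"rail",loc(o["tool_pos"]).round(4),"z",o["tool_pos"][2].round(4),"yaw",np.arctan2(M[1,1],M[0,1]).round(4),"F",g.round(2),f[2].round(2),"w",round(o["width"],4),"tilt",M[2,:].round(3))
E
python3 - <<'E'
from h import *
st()
w=imaging.snapshot("wrist");cv2.imwrite("pics/w1.png",w["pixels"][:,:,::-1])
s=imaging.snapshot("top");cv2.imwrite("pics/t1.png",s["pixels"][:,:,::-1])
E
```

```text
t 3.25 rail [ 0.0447 -0.1332] z 0.2049 yaw -0.114 F [-0.22  0.56] -1.26 w 0.0425 tilt [-1.    -0.001 -0.001]
```

View pics/w1.png

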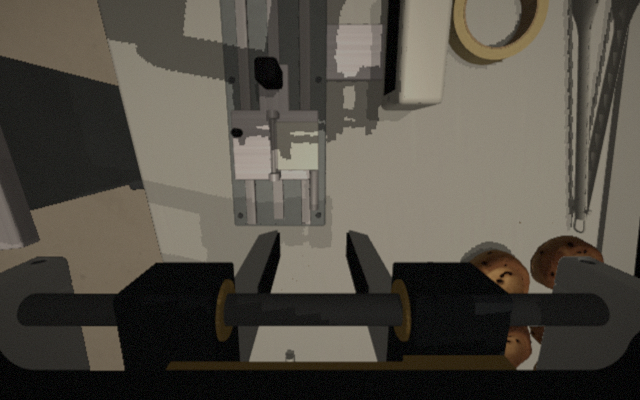

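The wrist view shows the pin at about x=315, y=170 to 208, and the fingers are aligned with the rail. I'll cross-check the pin's x from this view.

```bash
python3 - <<'E'
from h import *
w=imaging.snapshot("wrist")
cv2.imwrite("pics/w1z.png",cv2.resize(w["pixels"][40:235,220:345],None,fx=4,fy=4,interpolation=cv2.INTER_CUBIC)[20:600,:,::-1][:, :])
for u,v in[(315,175),(315,190),(315,208)]:
  print(loc(onz(w,u,v,.052)),dep(w,u,v)[2])
for p in((.045,-.131,.05),(.045,-.154,.05),(0,-.003,.087)):
  c,s_=np.cos(yaw),np.sin(yaw);print(pix(w,(ctr[0]+p[0]*c-p[1]*s_,ctr[1]+p[0]*s_+p[1]*c,p[2])))
st()
E
```

```text
[ 0.04636558 -0.10786258] 0.05620532065753747
[ 0.04639613 -0.12505595] 0.05617102948962022
[ 0.04643379 -0.14624874] 0.05634072748777935
[313.76999077 194.75957315]
[313.75442925 214.00712477]
[265.61943235  67.57419721]
t 3.4 rail [ 0.0443 -0.1317] z 0.2058 yaw -0.1112 F [0.03 0.79] 1.17 w 0.0424 tilt [-1.  0. -0.]
```

View pics/w1z.png

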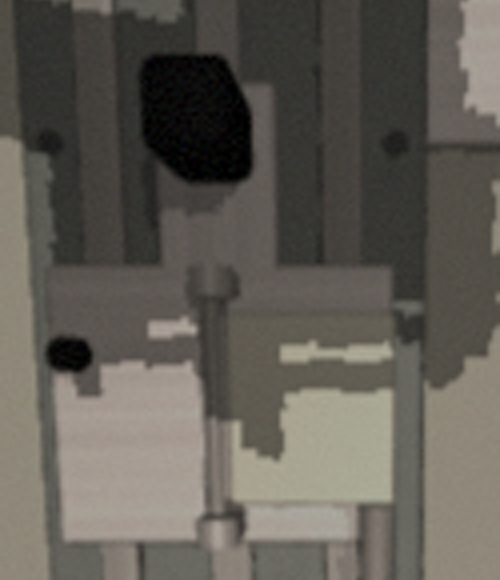

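Request:
drive_tool --commands '[[[0.087,0,0,0],[0.087,0,0,0],[0.087,0,0,0],[0.087,0,0,0],[0.087,0,0,0],[0.087,0,0,0],[0.087,0,0,0],[0.087,0,0,0],[0,0,0,0]]]'

```text
time: 4.3
tool_pos: [0.5561, -0.1202, 0.0284]
ee_rot: [-1.803, 1.564, 2.798]
wrist_force: [-0.1, -0.6, 0.6]
width: 0.0423
```

Request:
drive_tool --commands '[[[0,0,0,0],[0,0,0,0],[0,0,0,0],[0,0,0,0],[0,0,0,0],[0,0,0,0]]]' --grip 0

```text
time: 4.9
tool_pos: [0.5597, -0.1225, 0.0322]
ee_rot: [1.516, 1.569, -0.167]
wrist_force: [1.6, -0.2, 1.1]
width: 0.0086
```

```bash
python3 - <<'E'
from h import *
st()
w=imaging.snapshot("scene");cv2.imwrite("pics/s2.png",cv2.resize(w["pixels"][150:300,230:420],None,fx=4,fy=4)[:,:,::-1])
E
```

```text
t 4.9 rail [ 0.0455 -0.1328] z 0.0322 yaw -0.1126 F [ 1.65 -0.02] 1.08 w 0.0086 tilt [-1.     0.002  0.   ]
```

View pics/s2.png

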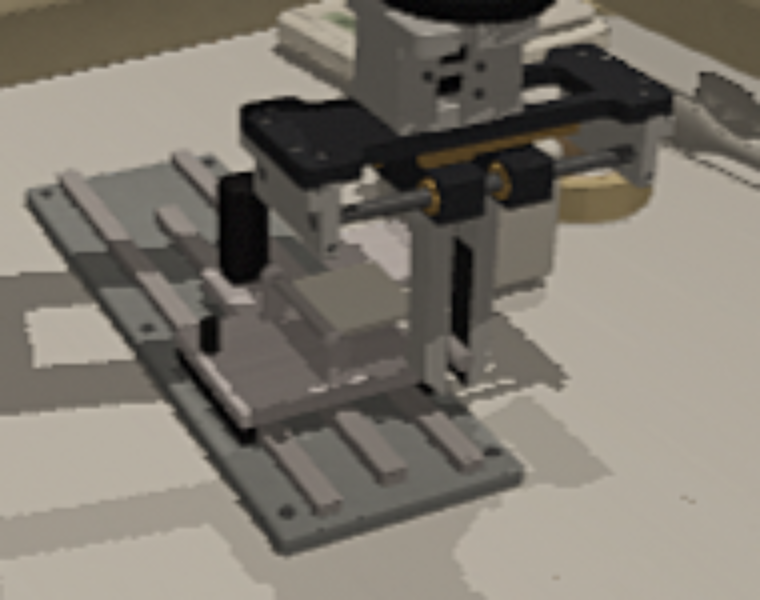

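The fingers hold the pin (width 8.6 mm, about x 0.045, z 0.051). Next I'll work out the arc moves.

```bash
python3 -c "
import numpy as np
t=np.radians(np.arange(0,181,6));x=.045*np.cos(t);z=.045*np.sin(t)
r=np.c_[-np.diff(z),np.diff(x)]/.25
print([[round(a,4),round(b,4),0,0] for a,b in r])"
```

```text
[[np.float64(-0.0188), np.float64(-0.001), 0, 0], [np.float64(-0.0186), np.float64(-0.0029), 0, 0], [np.float64(-0.0182), np.float64(-0.0049), 0, 0], [np.float64(-0.0176), np.float64(-0.0068), 0, 0], [np.float64(-0.0168), np.float64(-0.0086), 0, 0], [np.float64(-0.0158), np.float64(-0.0103), 0, 0], [np.float64(-0.0146), np.float64(-0.0119), 0, 0], [np.float64(-0.0133), np.float64(-0.0133), 0, 0], [np.float64(-0.0119), np.float64(-0.0146), 0, 0], [np.float64(-0.0103), np.float64(-0.0158), 0, 0], [np.float64(-0.0086), np.float64(-0.0168), 0, 0], [np.float64(-0.0068), np.float64(-0.0176), 0, 0], [np.float64(-0.0049), np.float64(-0.0182), 0, 0], [np.float64(-0.0029), np.float64(-0.0186), 0, 0], [np.float64(-0.001), np.float64(-0.0188), 0, 0], [np.float64(0.001), np.float64(-0.0188), 0, 0], [np.float64(0.0029), np.float64(-0.0186), 0, 0], [np.float64(0.0049), np.float64(-0.0182), 0, 0], [np.float64(0.0068), np.float64(-0.0176), 0, 0], [np.float64(0.0086), np.float64(-0.0168), 0, 0], [np.float64(0.0103), np.float64(-0.0158), 0, 0], [np.float64(0.0119), np.float64(-0.0146), 0, 0], [np.float64(0.0133), np.float64(-0.0133), 0, 0], [np.float64(0.0146), np.float64(-0.0119), 0, 0], [np.float64(0.0158), np.float64(-0.0103), 0, 0], [np.float64(0.0168), np.float64(-0.0086), 0, 0], [np.float64(0.0176), np.float64(-0.0068), 0, 0], [np.float64(0.0182), np.float64(-0.0049), 0, 0], [np.float64(0.0186), np.float64(-0.0029), 0, 0], [np.float64(0.0188), np.float64(-0.001), 0, 0]]
```

Request:
drive_tool --commands '[[[-0.0188,-0.001,0,0],[-0.0186,-0.0029,0,0],[-0.0182,-0.0049,0,0],[-0.0176,-0.0068,0,0],[-0.0168,-0.0086,0,0]]]'

```text
time: 5.45
tool_pos: [0.5541, -0.1219, 0.0551]
ee_rot: [1.489, 1.568, -0.195]
wrist_force: [4.4, -1.0, -1.4]
width: 0.0088
```

Request:
drive_tool --commands '[[[-0.0158,-0.0103,0,0],[-0.0146,-0.0119,0,0],[-0.0133,-0.0133,0,0],[-0.0119,-0.0146,0,0],[-0.0103,-0.0158,0,0],[-0.0086,-0.0168,0,0],[-0.0068,-0.0176,0,0],[-0.0049,-0.0182,0,0],[-0.0029,-0.0186,0,0],[-0.001,-0.0188,0,0],[0,0,0,0]]]'

```text
time: 6.55
tool_pos: [0.518, -0.1181, 0.0821]
ee_rot: [1.449, 1.559, -0.234]
wrist_force: [3.7, -0.4, 10.9]
width: 0.0091
```

```bash
python3 - <<'E'
from h import *
st()
w=imaging.snapshot("scene");cv2.imwrite("pics/s3.png",cv2.resize(w["pixels"][150:300,230:420],None,fx=4,fy=4)[:,:,::-1])
E
```

```text
t 6.55 rail [ 0.0035 -0.1331] z 0.0821 yaw -0.1125 F [ 3.68 -0.03] 10.88 w 0.0091 tilt [-1.     0.012  0.001]
```

View pics/s3.png

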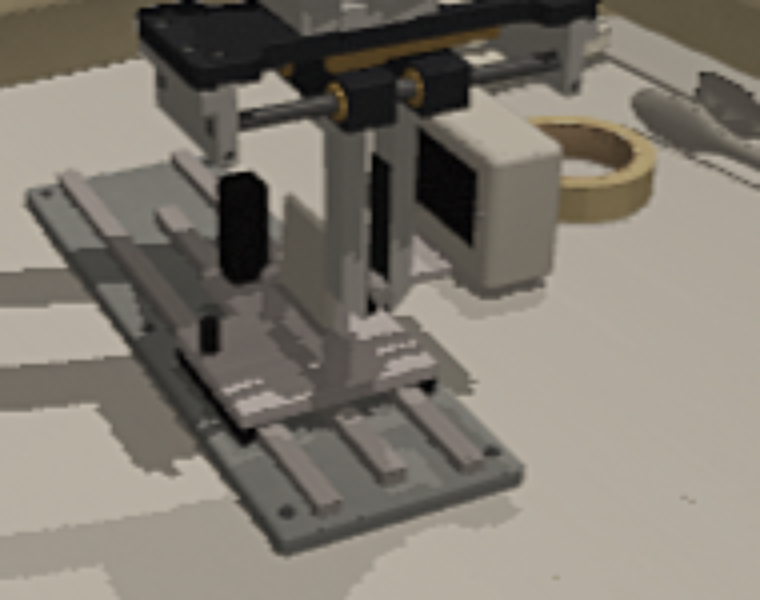

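The card stands upright. I'll let it settle and read the force again.

Request:
drive_tool --commands '[[[0,0,0,0],[0,0,0,0]]]'

```text
time: 6.8
tool_pos: [0.518, -0.118, 0.0821]
ee_rot: [1.448, 1.56, -0.235]
wrist_force: [3.9, -0.0, 11.0]
width: 0.009
```

```bash
python3 - <<'E'
from h import *
st(); w=imaging.snapshot("wrist");cv2.imwrite("pics/w3.png",w["pixels"][:,:,::-1])
E
```

```text
t 6.8 rail [ 0.0035 -0.1331] z 0.0821 yaw -0.1124 F [3.84 0.43] 10.98 w 0.009 tilt [-1.     0.011  0.001]
```

View pics/w3.png

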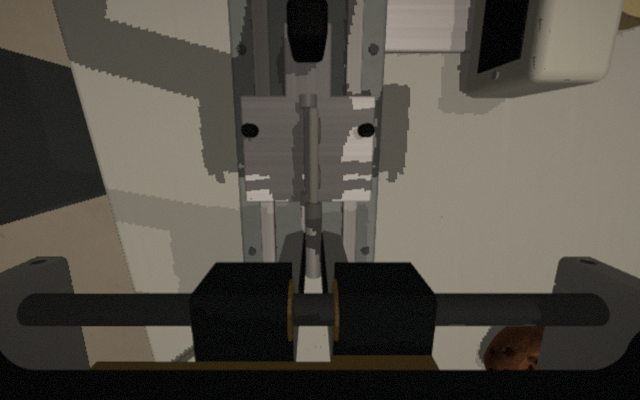

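Request:
drive_tool --commands '[[[-0.02,0,0,0],[0,0,0,0]]]'

```text
time: 7.05
tool_pos: [0.5143, -0.1175, 0.0829]
ee_rot: [0.992, 1.57, -0.692]
wrist_force: [0.9, -0.3, 4.6]
width: 0.0091
```

```bash
python3 - <<'E'
from h import *
st(); w=imaging.snapshot("wrist")
for v in(225,240,255,268): d=dep(w,313,v);print(loc(d).round(4),d[2].round(4))
E
```

```text
t 7.05 rail [-0.0002 -0.1329] z 0.0829 yaw -0.1124 F [ 0.92 -0.16] 4.63 w 0.0091 tilt [-1.     0.001  0.001]
[-0.0004 -0.1152] 0.0998
[-0.0004 -0.1238] 0.101
[-0.0004 -0.1337] 0.0997
[-0.0004 -0.1421] 0.0995
```

Depth puts the pin axis at z 0.095, directly over the hinge. The pin slid about 6 mm down the pads but is still held. I'll do the second half of the arc.

Request:
drive_tool --commands '[[[0.001,-0.0188,0,0],[0.0029,-0.0186,0,0],[0.0049,-0.0182,0,0],[0.0068,-0.0176,0,0],[0.0086,-0.0168,0,0],[0.0103,-0.0158,0,0],[0.0119,-0.0146,0,0],[0.0133,-0.0133,0,0]]]'

```text
time: 7.9
tool_pos: [0.4811, -0.1134, 0.0659]
ee_rot: [1.992, 1.57, 0.309]
wrist_force: [6.9, -0.9, 0.9]
width: 0.0087
```

```bash
python3 -c "
from h import *
st()"
```

```text
t 7.9 rail [-0.0336 -0.1326] z 0.0659 yaw -0.1126 F [ 6.96 -0.16] 0.88 w 0.0087 tilt [-1.     0.001 -0.   ]
```

Request:
drive_tool --commands '[[[0.0146,-0.0119,0,0],[0.0158,-0.0103,0,0],[0.0168,-0.0086,0,0],[0.0176,-0.0068,0,0],[0.0182,-0.0049,0,0],[0.0186,-0.0029,0,0],[0.0188,-0.001,0,0],[0,0,0,0],[0,0,0,0]]]'

```text
time: 8.8
tool_pos: [0.4702, -0.1121, 0.036]
ee_rot: [1.875, 1.569, 0.191]
wrist_force: [6.9, -1.1, 0.2]
width: 0.0092
```

```bash
python3 - <<'E'
from h import *
st()
w=imaging.snapshot("scene");cv2.imwrite("pics/s4.png",cv2.resize(w["pixels"][150:300,230:420],None,fx=4,fy=4)[:,:,::-1])
E
```

```text
t 8.8 rail [-0.0446 -0.1325] z 0.036 yaw -0.1126 F [ 6.99 -0.31] 0.2 w 0.0092 tilt [-1.     0.002 -0.001]
```

View pics/s4.png

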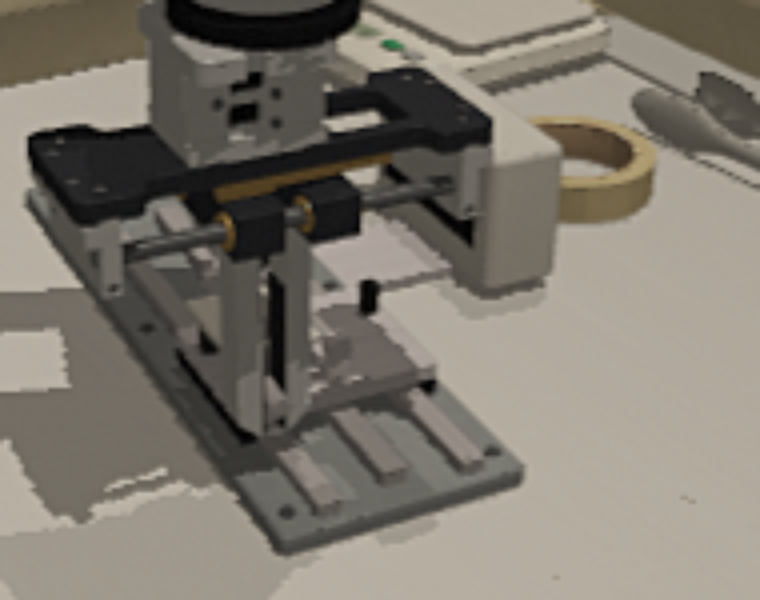

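The card is down on the -x side. I'll press 2 mm, open the fingers, rise and look.

Request:
drive_tool --commands '[[[0.008,0,0,0],[0,0,0,0]]]'

```text
time: 9.05
tool_pos: [0.4702, -0.1121, 0.0342]
ee_rot: [1.851, 1.569, 0.168]
wrist_force: [6.3, -0.7, 0.3]
width: 0.0085
```

Request:
drive_tool --commands '[[[0,0,0,0],[0,0,0,0],[0,0,0,0],[0,0,0,0]]]' --grip 0.5

```text
time: 9.45
tool_pos: [0.4682, -0.1118, 0.0335]
ee_rot: [-1.763, 1.568, 2.837]
wrist_force: [1.5, -0.1, -0.3]
width: 0.0375
```

Request:
drive_tool --commands '[[[-0.06,0,0,0],[-0.1,0,0,0],[-0.1,0,0,0],[-0.1,0,0,0],[-0.1,0,0,0],[0,0,0,0]]]'

```text
time: 10.05
tool_pos: [0.4713, -0.1129, 0.1532]
ee_rot: [1.33, 1.564, -0.353]
wrist_force: [0.3, -0.9, -0.2]
width: 0.047
```

```bash
python3 - <<'E'
from h import *
st()
w=imaging.snapshot("wrist");cv2.imwrite("pics/w5.png",w["pixels"][:,:,::-1])
w=imaging.snapshot("scene");cv2.imwrite("pics/s5.png",cv2.resize(w["pixels"][150:300,230:420],None,fx=4,fy=4)[:,:,::-1])
E
```

```text
t 10.05 rail [-0.0434 -0.1332] z 0.1532 yaw -0.1125 F [ 0.37 -0.88] -0.21 w 0.047 tilt [-1.     0.007  0.002]
```

View pics/w5.png

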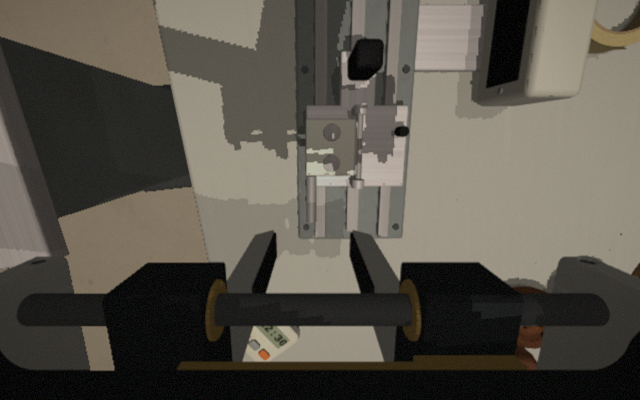

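View pics/s5.png

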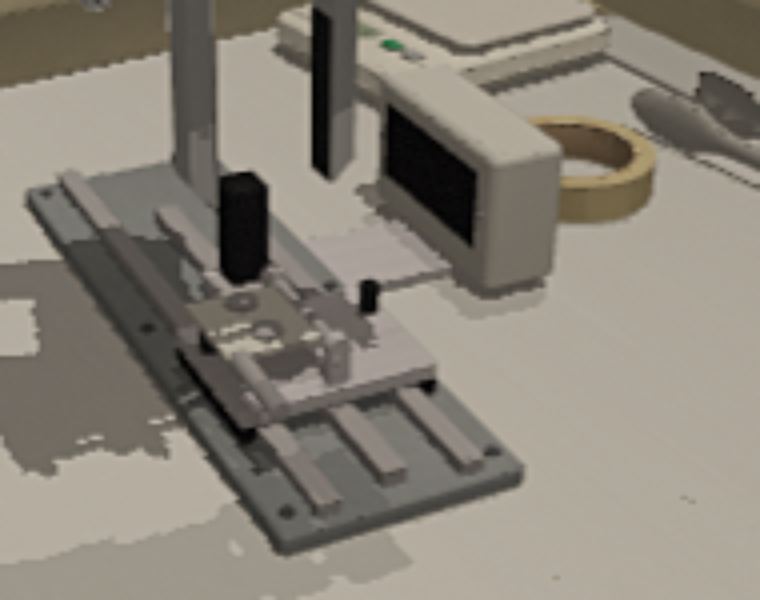

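The card lies over on the -x side with its two buttons up, at wrist pixels (331,132) and (331,162). I'll check its angle by depth and find the handle.

```bash
python3 - <<'E'
from h import *
w=imaging.snapshot("wrist");s=imaging.snapshot("top")
P=[]
for v in range(122,178):
  for u in range(309,353):
    d=dep(w,u,v);P.append([*loc(d),d[2]])
P=np.array(P);P=P[(P[:,2]>.04)&(P[:,2]<.065)]
print("slope dz/dx",np.polyfit(P[:,0],P[:,2],1),np.median(P[:,2]))
for v in(185,195,205): d=dep(w,311,v);print("pin",loc(d).round(4),d[2].round(4))
cv2.imwrite("pics/t6.png",cv2.resize(s["pixels"][195:280,190:390],None,fx=4,fy=4)[:,:,::-1])
for im,nm in((w,"w"),(s,"s")):
  m=(im["pixels"].max(2)<25)
  zz=np.zeros(m.shape)
  P=[]
  for v,u in np.argwhere(m&(im["z_map"]>0)):
    d=dep(im,u,v);l=loc(d)
    if abs(l[0])<.03 and abs(l[1])<.05 and .083<d[2]<.092:P.append([*l,d[2]])
  P=np.array(P)
  if len(P):print(nm,len(P),P.min(0),P.max(0),np.median(P,0))
E
```

```text
slope dz/dx [0.00545679 0.05360891] 0.053089065382249334
pin [-0.0477 -0.1102] 0.0551
pin [-0.0477 -0.1196] 0.0555
pin [-0.0477 -0.1293] 0.0552
w 579 [-0.01118646 -0.01568414  0.08302468] [0.01029934 0.00461728 0.08903252] [ 0.00013782 -0.00473764  0.08642636]
s 34 [-0.01013299 -0.01303986  0.08312428] [0.00701983 0.00574893 0.0885507 ] [-0.00819575 -0.0064972   0.08661006]
```

View pics/t6.png

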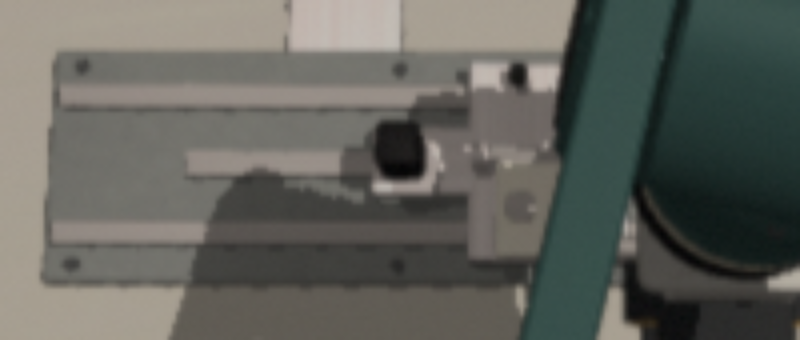

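The card is flat, with slope about 0.005. The handle is at rail (0, -0.004). I'll move over it.

Request:
drive_tool --commands '[[[0,0.029,-0.0857,0],[0,0.029,-0.0857,0],[0,0.029,-0.0857,0],[0,0.029,-0.0857,0],[0,0.029,-0.0857,0],[0,0.029,-0.0857,0],[0,0,0,0],[0,0,0,0]]]'

```text
time: 11.05
tool_pos: [0.5262, 0.0107, 0.1477]
ee_rot: [-1.372, 1.567, -3.055]
wrist_force: [-0.4, 0.2, 0.4]
width: 0.0468
```

```bash
python3 - <<'E'
from h import *
st()
E
```

```text
t 11.05 rail [-0.0028 -0.0043] z 0.1477 yaw -0.1116 F [-0.38  0.19] 0.42 w 0.0468 tilt [-1.    -0.003  0.001]
```

Request:
drive_tool --commands '[[[0.074,0.006,0,0],[0.074,0,0,0],[0.074,0,0,0],[0.074,0,0,0],[0.07,0,0,0],[0,0,0,0],[0,0,0,0]]]'

```text
time: 11.75
tool_pos: [0.528, 0.0097, 0.0577]
ee_rot: [-1.395, 1.569, -3.08]
wrist_force: [-0.6, 1.3, 0.7]
width: 0.0471
```

Request:
drive_tool --commands '[[[0,0,0,0],[0,0,0,0],[0,0,0,0],[0,0,0,0],[0,0,0,0]]]' --grip 0

```text
time: 12.25
tool_pos: [0.5293, 0.0104, 0.0588]
ee_rot: [1.563, 1.569, -0.12]
wrist_force: [1.0, 0.6, 2.8]
width: 0.0216
```

```bash
python3 - <<'E'
from h import *
st()
w=imaging.snapshot("scene");cv2.imwrite("pics/s6.png",cv2.resize(w["pixels"][150:300,230:420],None,fx=4,fy=4)[:,:,::-1])
E
```

```text
t 12.25 rail [ 0.0004 -0.0042] z 0.0588 yaw -0.1124 F [0.94 0.74] 2.79 w 0.0216 tilt [-1.     0.002  0.   ]
```

View pics/s6.png

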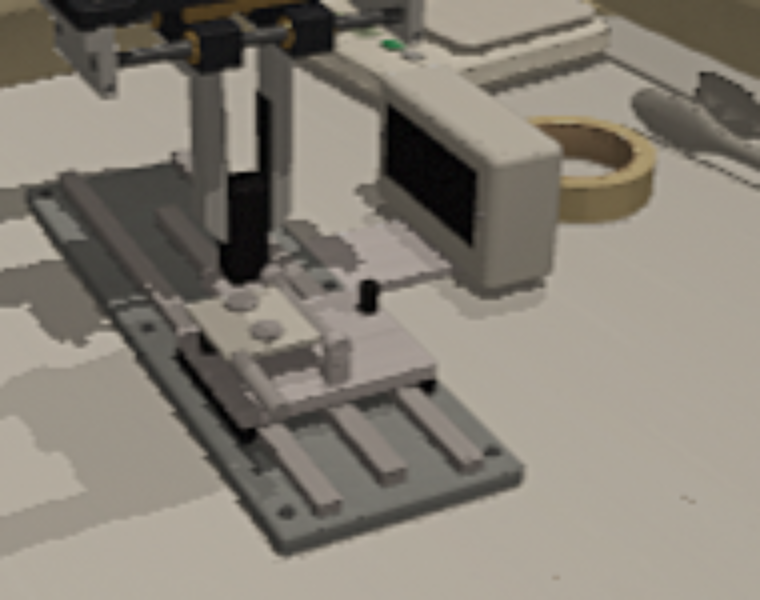

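The fingers hold the handle and the card is flat with its buttons up. I'll slide to about 0.082.

Request:
drive_tool --commands '[[[0,0,-0.016,0],[0,0,-0.016,0],[0,0,-0.016,0],[0,0,-0.016,0],[0,0,-0.016,0]]]'

```text
time: 12.8
tool_pos: [0.5314, 0.0287, 0.0588]
ee_rot: [0.412, 1.567, -1.272]
wrist_force: [-0.4, -5.7, 2.6]
width: 0.0219
```

Request:
drive_tool --commands '[[[0,0,-0.016,0],[0,0,-0.016,0],[0,0,-0.016,0],[0,0,-0.016,0],[0,0,-0.016,0],[0,0,-0.016,0],[0,0,-0.016,0],[0,0,-0.016,0],[0,0,-0.016,0]]]'

```text
time: 13.7
tool_pos: [0.5354, 0.0645, 0.0588]
ee_rot: [0.384, 1.567, -1.3]
wrist_force: [-0.2, -6.0, 3.3]
width: 0.0221
```

```bash
python3 - <<'E'
from h import *
st()
E
```

```text
t 13.7 rail [0.0003 0.0503] z 0.0588 yaw -0.1131 F [ 0.44 -6.02] 3.28 w 0.0221 tilt [-1.     0.001  0.003]
```

Request:
drive_tool --commands '[[[0,0,-0.008,0],[0,0,-0.008,0],[0,0,-0.008,0],[0,0,-0.008,0]]]'

```text
time: 14.1
tool_pos: [0.5363, 0.0729, 0.0588]
ee_rot: [0.544, 1.568, -1.14]
wrist_force: [0.5, -4.6, 3.6]
width: 0.0219
```

Request:
drive_tool --commands '[[[0,0,-0.008,0]]]'

```text
time: 14.2
tool_pos: [0.5366, 0.0749, 0.0588]
ee_rot: [0.56, 1.568, -1.124]
wrist_force: [0.3, -4.7, 3.2]
width: 0.0217
```

Request:
drive_tool --commands '[[[0,0,-0.008,0]]]'

```text
time: 14.3
tool_pos: [0.5368, 0.0771, 0.0588]
ee_rot: [0.643, 1.568, -1.041]
wrist_force: [-0.1, -4.8, 4.7]
width: 0.0218
```

Request:
drive_tool --commands '[[[0,0,-0.008,0]]]'

```text
time: 14.4
tool_pos: [0.5371, 0.0802, 0.0588]
ee_rot: [1.892, 1.569, 0.208]
wrist_force: [-0.4, -1.4, 4.8]
width: 0.022
```

Request:
drive_tool --commands '[[[0,0,0,0]]]'

```text
time: 14.5
tool_pos: [0.5373, 0.0817, 0.0588]
ee_rot: [2.642, 1.567, 0.959]
wrist_force: [1.7, 2.8, 4.6]
width: 0.0221
```

Request:
drive_tool --commands '[[[0,0,0,0]]]'

```text
time: 14.6
tool_pos: [0.5373, 0.082, 0.0588]
ee_rot: [2.68, 1.567, 0.997]
wrist_force: [0.8, 2.6, 5.8]
width: 0.022
```

A forward pull of +2.7 N means the ball is entering the notch. I'll creep in 1 mm steps.

Request:
drive_tool --commands '[[[0,0,-0.004,0],[0,0,0,0]]]'

```text
time: 14.8
tool_pos: [0.5374, 0.0825, 0.0588]
ee_rot: [2.511, 1.568, 0.829]
wrist_force: [0.6, 1.8, 4.9]
width: 0.0217
```

Request:
drive_tool --commands '[[[0,0,-0.004,0],[0,0,0,0]]]'

```text
time: 15.0
tool_pos: [0.5375, 0.0832, 0.0588]
ee_rot: [2.411, 1.568, 0.728]
wrist_force: [0.7, 0.3, 5.1]
width: 0.0219
```

Request:
drive_tool --commands '[[[0,0,-0.004,0],[0,0,0,0]]]'

```text
time: 15.2
tool_pos: [0.5375, 0.0833, 0.0588]
ee_rot: [1.726, 1.569, 0.043]
wrist_force: [1.0, -2.6, 6.5]
width: 0.0218
```

Request:
drive_tool --commands '[[[0,0,-0.004,0],[0,0,0,0]]]'

```text
time: 15.4
tool_pos: [0.5375, 0.0834, 0.0587]
ee_rot: [0.814, 1.569, -0.869]
wrist_force: [-0.5, -5.5, 5.9]
width: 0.0219
```

```bash
python3 - <<'E'
from h import *
st()
E
```

```text
t 15.4 rail [0.0003 0.0693] z 0.0587 yaw -0.1124 F [ 0.11 -5.52] 5.91 w 0.0219 tilt [-1.     0.001  0.001]
```

The sled now stands still at y 0.0833 while the push climbs 3 N per mm, so the ball is at the bottom of the notch. I'll relax 1 mm and check.

Request:
drive_tool --commands '[[[0,0,0.005,0],[0,0,0,0],[0,0,0,0],[0,0,0,0],[0,0,0,0]]]'

```text
time: 15.9
tool_pos: [0.5375, 0.0833, 0.0588]
ee_rot: [2.087, 1.569, 0.404]
wrist_force: [0.7, -1.4, 6.5]
width: 0.022
```

```bash
python3 - <<'E'
from h import *
st()
w=imaging.snapshot("scene");cv2.imwrite("pics/s7.png",cv2.resize(w["pixels"][150:300,230:420],None,fx=4,fy=4)[:,:,::-1])
st()
E
```

```text
t 15.9 rail [0.0003 0.0692] z 0.0588 yaw -0.1122 F [ 0.86 -1.34] 6.53 w 0.022 tilt [-1.     0.002 -0.001]
t 15.95 rail [0.0003 0.0692] z 0.0587 yaw -0.1122 F [ 1.51 -0.71] 4.7 w 0.0218 tilt [-1.     0.002 -0.001]
```

View pics/s7.png

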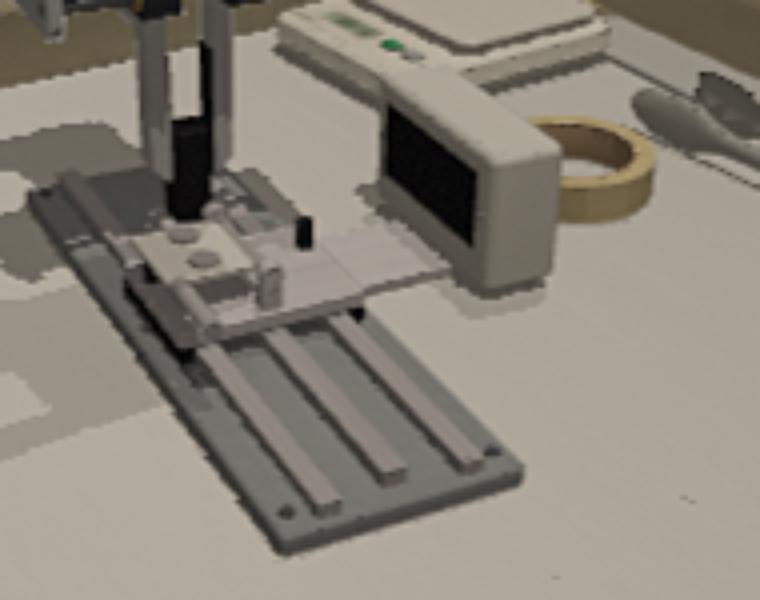

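Position held at rail y 0.0692 while the force went from -5.5 to -1 N, so the ball is seated. The picture shows the card flat with its buttons up, the handle in the fingers and the tape roll where it was. I'll hand in.

```bash
python3 - <<'E'
from h import *
st(); print(robot.close_job())
E
```

```text
t 15.95 rail [0.0003 0.0692] z 0.0587 yaw -0.1122 F [ 1.51 -0.71] 4.7 w 0.0218 tilt [-1.     0.002 -0.001]
the job is handed in; nothing more can be done
None
```

I turned the card over by its pin with the sled still near 0.024 m. I then slid the sled by its handle until the ball dropped into the notch, and handed in at 15.95 s with the fingers still holding the handle. I have no verdict, because handing in reports none.

- **Card:** after turning, depth showed it flat (slope about 0.005) with both buttons up. The last picture shows the same.
- **Notch:** at a sled value of about 0.097 m the push of 5–6 N turned into a pull of about 2.7 N forward. The sled then stopped moving while the push rose about 3 N per mm. It stayed at the same point when I eased the push from 5.5 N to about 1 N. The ball's own reading was not available, so its seating is judged by feel only.
- **Grip:** the fingers held the 22 mm handle at an opening of 21.8 mm, but contact force was not read directly.
- **Disagreement:** the pin slid about 6 mm along the pads in the first half of the turn, pushing up with about 11 N. I raised the tool 5 mm before finishing the turn.
- **Other objects:** I touched nothing else. The tape roll looks unmoved in the last picture, but the timer and marker were not checked at the end.

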